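# Pack a ribbon order in the art supply shop

## Task

Press the ribbon stand's red lever down until it clicks and stays down, so that its keeper bar swings clear; slide every ribbon roll up off its spindle and pack all the rolls, together with all the teal boxes on the counter, in the wooden case, nothing piled on anything else. When all of it is in, shut the lid fully and turn the brass latch over the lid until it drops home in its notch, without knocking over the pigment jars or the seal stone.

Things in the scene. Friction and masses are not known exactly. Their poses are not given: they have to be found in the camera images.
- stand: grey ribbon stand, fixed: plate 160 x 210 x 12 mm with two upright steel spindles, 12 mm diameter, 58 mm tall, tops 70 mm above the counter. Origin at counter level midway between the spindles, which stand at y +45 mm (a) and -45 mm (b) on its own y axis; z up; the lever is on its +x side.
- lever (a joint): release lever of the stand (rad): 0 up, 1.0 fully down. It turns about a shaft along the stand's y at x 75 mm, z 40 mm. Pressing takes up to 9 N at the pad; let go before about 0.72 it springs back up, past that it snaps to 1.0 and a detent holds it there (about 8 N to lift).
- keeper_bar (a point): middle of the keeper bar (steel, 9 mm thick, 170 mm long, along the stand's y), which with its two side arms is one piece with the lever: lever up, it lies across both spindles, 83 mm above the counter, and blocks the rolls; lever down, it stands above the shaft, 71 mm behind the spindles, about 126 mm high.
- lever_pad (a point): centre of the red pad on top of the lever's paddle (paddle 50 mm wide, 80 mm long), 66 mm from the shaft on the side away from the spindles (paddle sloping 0.6 rad up from the shaft at first, 0.4 rad down at last). It starts about 80 mm above the counter and ends about 17 mm above it, moving in an arc about the shaft that is nearly vertical (under 15 mm sideways).
- spindle_a (a point): top centre of spindle a, 70 mm above the counter
- spindle_b (a point): top centre of spindle b, 70 mm above the counter
- roll_a: red ribbon roll with a brown card core: ring 52 mm outer diameter, 18 mm bore, 24 mm tall, about 50 g; origin at its centre, z along its axis. At the foot of spindle a; its lower face starts on the plate, 12 mm above the counter.
- roll_b: yellow ribbon roll with a brown card core: ring 52 mm outer diameter, 18 mm bore, 24 mm tall, about 50 g; origin at its centre, z along its axis. At the foot of spindle b, like the red one on a.
- roll_c: green ribbon roll with a brown card core: ring 52 mm outer diameter, 18 mm bore, 24 mm tall, about 50 g; origin at its centre, z along its axis. When present, on spindle a on top of the red roll.
- box_d: seal-stone box, teal blue with a darker band and a white label on top, 52 x 34 x 30 mm (x, y, z), about 70 g; origin at its centre. Lies loose on the counter, always present.
- box_e: seal-stone box, teal blue with a darker band and a white label on top, 52 x 34 x 30 mm (x, y, z), about 70 g; origin at its centre. Lies loose on the counter, present or absent from start to start.
- box_f: seal-stone box, teal blue with a darker band and a white label on top, 52 x 34 x 30 mm (x, y, z), about 70 g; origin at its centre. Lies loose on the counter, present or absent from start to start.
- case: wooden case, fixed, open at the top: outside 155 x 270 x 45 mm (x, y, z), walls and floor 5 mm thick. Origin at counter level under its centre; lid hinge along its +x wall, latch in front of its -x wall.
- lid (a joint): lid of the case (rad): 0 shut, 1.95 open, leaning back on its stop. Plate 155 x 270 x 8 mm, 0.25 kg, with a damped hinge: tipped past upright (below 1.57) it sinks shut slowly by itself in a few seconds.
- case_hinge (a point): middle of the lid's hinge line: on the case at x +77.5 mm, z 46 mm
- lid_edge (a point): middle of the lid's free edge, 155 mm from the hinge line
- latch_axis (a point): axis of the latch, vertical, on the case at x -100 mm, y 0; the point is 61 mm above the counter, at the underside of the arm at rest
- latch (a joint): latch (rad): 0 open, its arm parallel to the case's front, pointing to the case's +y; grows clockwise seen from above to 1.5, the arm then lying across the lid's front edge. A sprung cam lifts the arm 4 mm up to about 0.65 rad, then lets it drop to 4 mm below its starting height at 1.5; let go before 0.65 it turns back, after it snaps home.
- latch_knob (a point): top centre of the black knob on the latch arm: upright, 14 mm diameter, 19 mm tall, 55 mm from the axis, needing under 6 N to push round; its top 88 mm above the counter at the start. Neither arm nor knob touches the shut lid
- pigment_green: green glass pigment jar, 44 mm diameter, 100 mm tall, origin under its centre; not to be knocked over
- pigment_amber: amber glass pigment jar, 44 mm diameter, 100 mm tall, origin under its centre; not to be knocked over
- seal_stone: marble seal stone, 30 x 30 x 70 mm, upright, origin under its centre; not to be knocked over
- paste_tin: flat red tin of seal paste, 48 mm diameter, 28 mm tall, origin under its centre; stands among the boxes and does not belong to the order
Mind the look-alikes: they are no part of the job. Of the things shaped like the roll_a, the red one is meant.

How it is judged:
By the outcome, as a careful person would: the job done as asked, in the order asked, and still so for the second after the job is handed in, with the robot touching nothing.
Of roll_c, box_e, box_f only 1 to 3 are there at a start; the rules pass over those that are not, and their reading is None.
At some moment in a run one of box_d, box_e, box_f may be knocked a few centimetres aside while the robot is not near it.
Once in a run the grip may slacken for a moment while it holds something.
It also fails if it takes over 210 s, if anything falls off the work surface, if the arm or the gripper's body presses on something with over 40 N, if the wrist force passes 120 N, or if a joint passes its speed limit or range.

## Robot

A 6-joint arm with a two-finger parallel gripper is mounted at the origin on the work surface. World frame = base frame: x ahead of the robot, y to its left, z up, the work surface at z = 0. Lengths are in m, angles in rad, forces in N, time in s.
With the tool pointing down it reaches from about 0.35 to 0.775 m from the base axis. Payload 7.3 kg.
Tool frame: the origin (TCP) lies at the very end of the fingers, on their centre line; the grasp point (between the pads) lies 19 mm behind it; z points along the fingers, y is the line along which they close (so a half turn about z gives the same grasp; the last joint's range is limited). The gripper opens to 92 mm and grips with 3 to 60 N. Pads are 19 mm wide; open, the fingers measure 130 mm over their backs; the gripper's body (75 mm by 190 mm) begins 47 mm behind the grasp point.
Start: joints at [1.146, 0.342, 1.524, -0, 1.275, -0.146], TCP at [0.144, 0.505, 0.195] pointing down, gripper open.
Joint ranges: [-2.53, 2.53], [-0.77, 2.02], [0.04, 2.7], [-1, 4.14], [0.28, 2.66], [-3.11, 3.11]. Speed limits (rad/s): [2.57, 2.57, 3.14, 3.14, 3.14, 3.14].

## Interface

Orientations are given as [roll, pitch, yaw] about the fixed x, y, z axes, in that order (R = Rz(yaw) Ry(pitch) Rx(roll)).
In Python, from cell import observe, read_camera, get_calibration, hand_in, search_frame gives the robot as it stands.
- The arm moves only by the tool step_arm, never from a script. Its argument "commands" is a list of rows, each an object with "translation": the shift along the tool's x, y, z in mm, a list of three; "roll": the turn about the tool's z in rad. In form: [{"translation": [x, y, z], "roll": roll}, ...]. A call has 1 to 20 rows; each row shifts and turns the commanded pose from where the row before left it, along the tool's axes as they then stand; what a row does not reach is not made up. A row lasts 1/12 s, in which the tool goes at most 41.7 mm and 7.16 degrees, less where a joint would pass 70% of its speed; a pose out of reach is approached as far as the arm can. A call is refused whole if a number of a shift passes 41.7 or a number of a turn 0.125, either way. A call with a gripper value outside its range is refused whole. "fingers" is the opening, from 0 (shut) to 1 (fully open), set as the call begins (left out, the last holds). The fingers move at their own pace and stop on an object; "grip_force" is the grip in N (left out, the last holds). Time passes only in rows, so rows that do not move let the fingers close. It gives the time, the measured TCP pose, the force, the opening and the grip force at its end, in the units of the state.
- observe(): the state, without advancing time (a new reading comes with each control period).
- read_camera(name): name is "scene" or "top" or "wrist"; returns the picture (384x512x3 uint8, red, green, blue); there is no depth.
- get_calibration(name): a dict with "camera_matrix" (3x3 intrinsics, pixels), "world_from_camera" (4x4, takes a point from camera to world coordinates). Camera axes: x right, y up, looking along -z (the intrinsics and any distortion apply to the point x, -y, -z); pixel columns grow to the right and rows downward; lengths in m; the calibration is good to about 2 mm. The wrist camera is an equidistant fisheye: a pixel r from the principal point sees the ray r / f radians off the axis. A picture is of the moment at which its call begins: read the wrist's pose just before it. get_calibration takes no time and is no camera call; for the wrist camera it gives the pose at the moment of the call.
- hand_in(): hands the job in; it is judged then, once.
Trained networks look in the newest picture that a camera, given by its name, has taken for a name from the list of things; names that differ only in an ending like _2 or _b are one class to them, and where a whole thing is asked for, a point or a joint stands for the part that bears it (a point fixed in the world has none). Each returns a list of dicts, best first, with "confidence" (0 to 1); they miss things now and then, are a little off and sometimes report something else, mostly with a low value. They report only what shows in the picture. A call takes as long as a camera call. They do not tell look-alikes from the thing itself.
- search_frame(camera, name): "at" ([x, y, z] in m, in world coordinates, good to about 4 mm: the middle of the surface that is visible of it).
The state is a dict: "time": time; "qpos": joint angles; "qvel": joint speeds; "joint_efforts": joint torques, N m; "tool_pos": TCP position; "tool_rot": TCP orientation; "contact_force": force on the tool from outside, world axes, zero at the start; "torque": the same for the moment, N m; "opening": finger opening in m; "grip_force": force on a finger pad.
Only numpy, scipy, OpenCV 4.12 (cv2) and the standard library are available. Lean on these libraries where they do the work, as an engineer would, in place of code of your own. Each camera call takes 0.05 s, during which the arm holds its last target. There are 200 camera calls.

## Working session

There is one attempt and no reset: what is moved stays moved. The work goes in short steps, Python scripts to look and compute and a tool call to move; the robot and the scene stay as the last step left them, time stands still between calls to the robot, and variables do not carry over. Pictures are saved under pics/ and viewed, at most 14 in all, crops included, and the job is handed in when it is done.

Besides the shell and the picture viewer there is one more tool, called after "Request:" as a command line: name --argument value ..., lists and objects as JSON in quotes. step_arm: Moves the arm, as the interface text tells. Its arguments: {"type":"object","properties":{"commands":{"type":"array"},"fingers":{"type":"number"},"grip_force":{"type":"number"}},"required":["commands"]}

```bash
mkdir -p pics; ls; cat > h.py <<'E'
import numpy as np, cv2
from cell import *
def snap(cam,name,scale=1.5,crop=None):
    im=np.array(read_camera(cam))
    if crop: a,b,c,d=crop; im=im[b:d,a:c]
    im=cv2.resize(im,None,fx=scale,fy=scale,interpolation=cv2.INTER_CUBIC)
    cv2.imwrite(f'pics/{name}.png',im[:,:,::-1])
def ray(cam,u,v,z):
    c=get_calibration(cam);K=np.array(c['camera_matrix']);T=np.array(c['world_from_camera'])
    d=np.array([(u-K[0,2])/K[0,0],-(v-K[1,2])/K[1,1],-1.]);d=T[:3,:3]@d;o=T[:3,3]
    return (o+d*(z-o[2])/d[2]).round(4)
def proj(cam,p):
    c=get_calibration(cam);K=np.array(c['camera_matrix']);T=np.array(c['world_from_camera'])
    q=T[:3,:3].T@(np.array(p)-T[:3,3]);return (K[0,0]*q[0]/-q[2]+K[0,2], K[1,1]*-q[1]/-q[2]+K[1,2])
E
python3 - <<'E'
from h import *
snap('top','top0');snap('scene','scene0')
for c in('top','scene'):
    for n in 'stand lever_pad keeper_bar spindle_a roll_a roll_c roll_b box_d case lid lid_edge case_hinge latch_axis latch_knob pigment_green pigment_amber seal_stone paste_tin'.split():
        if c=='scene' and n in('case','stand','pigment_green','pigment_amber','seal_stone'):continue
        try: print(c,n,[(np.round(d['at'],3).tolist(),round(d['confidence'],2)) for d in search_frame(c,n) if d['confidence']>.2])
        except Exception as e: print(n,e)
print(observe())
for c in('top','scene','wrist'):print(get_calibration(c))
E
```

```text
pics
top stand [([0.538, 0.22, 0.013], 0.88)]
top lever_pad [([0.568, 0.223, 0.067], 0.78)]
top keeper_bar [([0.573, 0.218, 0.064], 0.67)]
top spindle_a [([0.538, 0.223, 0.011], 0.66)]
top roll_a [([0.525, 0.405, 0.024], 0.93), ([0.484, 0.264, 0.06], 0.89), ([0.366, 0.247, 0.025], 0.8), ([0.49, 0.173, 0.036], 0.72), ([0.362, 0.344, 0.024], 0.62), ([0.435, 0.385, 0.023], 0.61)]
top roll_c [([0.525, 0.405, 0.024], 0.93), ([0.484, 0.264, 0.06], 0.89), ([0.366, 0.247, 0.025], 0.8), ([0.49, 0.173, 0.036], 0.72), ([0.362, 0.344, 0.024], 0.62), ([0.435, 0.385, 0.023], 0.61)]
top roll_b [([0.525, 0.405, 0.024], 0.93), ([0.484, 0.264, 0.06], 0.89), ([0.366, 0.247, 0.025], 0.8), ([0.49, 0.173, 0.036], 0.72), ([0.362, 0.344, 0.024], 0.62), ([0.435, 0.385, 0.023], 0.61)]
top box_d [([0.662, 0.049, 0.027], 0.89)]
top case [([0.61, -0.198, 0.042], 0.97)]
top lid []
top lid_edge [([0.658, -0.199, 0.126], 0.57)]
top case_hinge [([0.605, -0.195, 0.037], 0.88), ([0.446, -0.173, 0.068], 0.57)]
top latch_axis [([0.61, -0.195, 0.036], 0.98)]
top latch_knob [([0.448, -0.171, 0.068], 0.55)]
top pigment_gre
[... 2715 characters left out ...]
 -0.32519309,  0.54206131,  0.70029526],
       [ 0.01030448,  0.86390763,  0.50354486,  0.68761391],
       [ 0.        ,  0.        ,  0.        ,  1.        ]])}
{'camera_matrix': array([[297.31863964,   0.        , 255.05779762],
       [  0.        , 297.31863964, 183.85091393],
       [  0.        ,   0.        ,   1.        ]]), 'world_from_camera': array([[ 2.76386843e-01, -9.30966594e-01, -2.38561341e-01,
         8.06809651e-02],
       [ 9.61046369e-01,  2.67623881e-01,  6.90458866e-02,
         5.23909458e-01],
       [-4.34701932e-04, -2.48351886e-01,  9.68669785e-01,
         3.84540218e-01],
       [ 0.00000000e+00,  0.00000000e+00,  0.00000000e+00,
         1.00000000e+00]])}
```

View pics/top0.png

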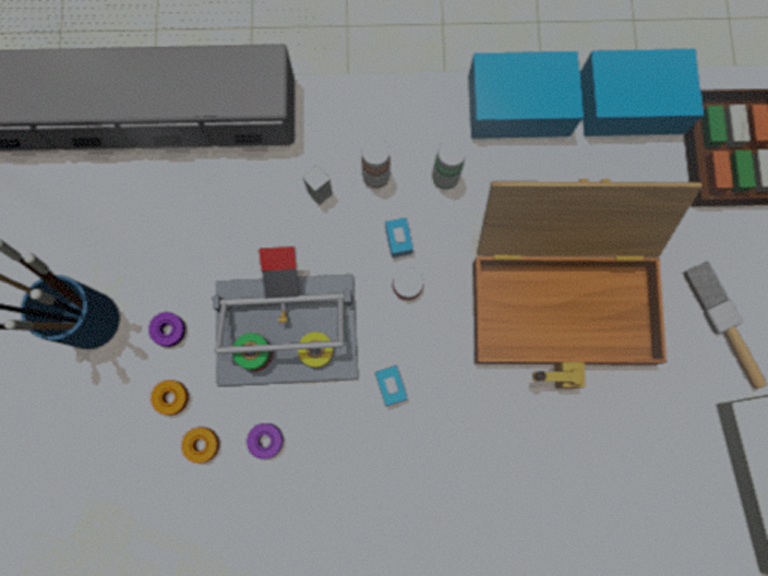

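View pics/scene0.png

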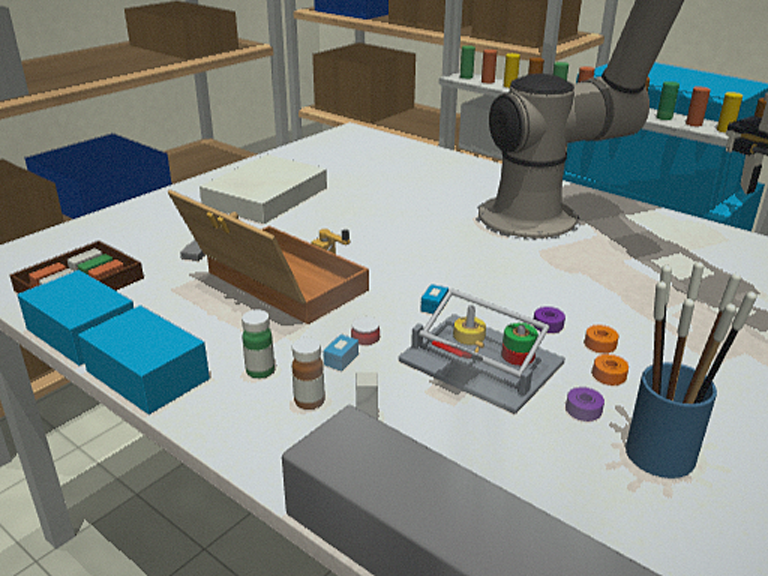

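The top view shows the stand with green on red at pixel (250,350) and yellow at (316,349), and the red pad at (278,258). The two teal boxes are at (399,238) and (391,386), with the tin at (408,285). The case is open and the latch knob is at (540,376). In the scene view, green sits on red. The purple and orange rolls are look-alikes.

```bash
python3 - <<'E'
from h import *
s=1.5
def r(n,u,v,z): print(n,ray('top',u/s,v/s,z))
for u,v in((216,278),(354,275),(357,380),(216,386)): r('plate',u,v,.012)
for u,v in((475,258),(660,258),(665,362),(475,363)): r('case',u,v,.045)
r('pad',278,257,.08)
r('keepL',217,350,.083);r('keepR',343,345,.083)
r('roll c',250,351,.06);r('roll b',316,350,.036)
for P in ([(387,221),(408,219),(413,253),(391,256)],[(376,372),(399,366),(408,399),(385,406)]):
    for u,v in P:r('box',u,v,.03)
r('knob',540,376,.088);r('axis',570,370,.065)
r('lid edge L',491,182,.19);r('lid R',698,184,.19)
r('tin',408,277,.028);r('am',375,152,.1);r('gr',449,157,.1);r('stone',317,173,.07)
E
```

```text
plate [0.6075 0.3286 0.012 ]
plate [0.6078 0.1191 0.012 ]
plate [0.4492 0.1169 0.012 ]
plate [0.4447 0.3248 0.012 ]
case [ 0.6223 -0.0607  0.045 ]
case [ 0.6166 -0.3329  0.045 ]
case [ 0.4636 -0.3254  0.045 ]
case [ 0.4678 -0.0535  0.045 ]
pad [0.6212 0.2244 0.08  ]
keepL [0.49   0.3074 0.083 ]
keepR [0.4933 0.1333 0.083 ]
roll c [0.4901 0.2662 0.06  ]
roll b [0.4922 0.175  0.036 ]
box [0.6863 0.0674 0.03  ]
box [0.6888 0.0356 0.03  ]
box [0.6357 0.0296 0.03  ]
box [0.6318 0.0627 0.03  ]
box [0.459  0.0886 0.03  ]
box [0.467 0.055 0.03 ]
box [0.4193 0.0433 0.03  ]
box [0.41   0.0766 0.03  ]
knob [ 0.4447 -0.1351  0.088 ]
axis [ 0.4536 -0.183   0.065 ]
lid edge L [ 0.6863 -0.0639  0.19  ]
lid R [ 0.678 -0.328  0.19 ]
tin [0.5995 0.0381 0.028 ]
am [0.7679 0.0835 0.1   ]
gr [ 0.758  -0.0221  0.1   ]
stone [0.7496 0.1694 0.07  ]
```

Request:
step_arm --commands '[{"translation":[0,0,0],"roll":-0.1},{"translation":[0,0,0],"roll":-0.1},{"translation":[0,0,0],"roll":-0.0788},{"translation":[-32,-18.8,0],"roll":0},{"translation":[-32,-18.8,0],"roll":0},{"translation":[-32,-18.8,0],"roll":0},{"translation":[-32,-18.8,0],"roll":0},{"translation":[-32,-18.8,0],"roll":0},{"translation":[-32,-18.8,0],"roll":0},{"translation":[-32,-18.8,0],"roll":0},{"translation":[-32,-18.8,0],"roll":0},{"translation":[-32,-18.8,0],"roll":0},{"translation":[-32,-18.8,0],"roll":0},{"translation":[-32,-18.8,0],"roll":0},{"translation":[-32,-18.8,0],"roll":0},{"translation":[-32,-18.8,0],"roll":0},{"translation":[-32,-18.8,0],"roll":0},{"translation":[-34,-18.8,0],"roll":0},{"translation":[0,0,0],"roll":0}]' --fingers 0

```text
time: 3.23
tool_pos: [0.6314, 0.2179, 0.193]
tool_rot: [-3.14, 0.001, 3.136]
contact_force: [-0.2, -0.1, -0.9]
opening: 0.0008
grip_force: 0.0
```

Request:
step_arm --commands '[{"translation":[4,5,35],"roll":0},{"translation":[0,0,35],"roll":0},{"translation":[0,0,23],"roll":0},{"translation":[0,0,10],"roll":0},{"translation":[0,0,10],"roll":0},{"translation":[0,0,10],"roll":0},{"translation":[0,0,10],"roll":0},{"translation":[0,0,10],"roll":0},{"translation":[0,0,10],"roll":0},{"translation":[0,0,10],"roll":0},{"translation":[0,0,4],"roll":0},{"translation":[0,0,3],"roll":0},{"translation":[0,0,0],"roll":0}]'

```text
time: 4.32
tool_pos: [0.6264, 0.2284, 0.0276]
tool_rot: [3.14, 0.01, 3.141]
contact_force: [3.0, -0.5, 9.8]
opening: 0.0002
grip_force: 4.3
```

Request:
step_arm --commands '[{"translation":[0,0,5],"roll":0},{"translation":[0,0,3],"roll":0},{"translation":[0,0,0],"roll":0},{"translation":[0,0,0],"roll":0}]'

```text
time: 4.65
tool_pos: [0.6267, 0.2285, 0.0199]
tool_rot: [3.139, 0.01, 3.141]
contact_force: [4.1, 0.7, 7.8]
opening: 0.0006
grip_force: 3.9
```

Request:
step_arm --commands '[{"translation":[0,0,-20],"roll":0},{"translation":[0,0,-35],"roll":0},{"translation":[0,0,-35],"roll":0},{"translation":[0,0,-35],"roll":0},{"translation":[0,0,-15],"roll":0},{"translation":[0,0,0],"roll":0}]' --fingers 1

```text
time: 5.15
tool_pos: [0.6252, 0.2285, 0.1626]
tool_rot: [3.139, 0.01, -3.141]
contact_force: [0.2, -0.1, -0.1]
opening: 0.0359
grip_force: 0.0
```

```bash
python3 - <<'E'
from h import *
snap('scene','s1',2.5,(230,140,430,330))
print(observe()['tool_pos'],observe()['tool_rot'])
print([(np.round(d['at'],3),d['confidence']) for n in('lever_pad','keeper_bar') for d in search_frame('scene',n)][:4])
E
```

```text
[0.62392754 0.22815242 0.15954792] [ 3.14010437  0.00586439 -3.14158207]
[(array([0.551, 0.241, 0.07 ]), 0.96), (array([0.547, 0.238, 0.07 ]), 0.91), (array([ 0.626, -0.163,  0.044]), 0.58), (array([0.679, 0.059, 0.028]), 0.32)]
```

View pics/s1.png

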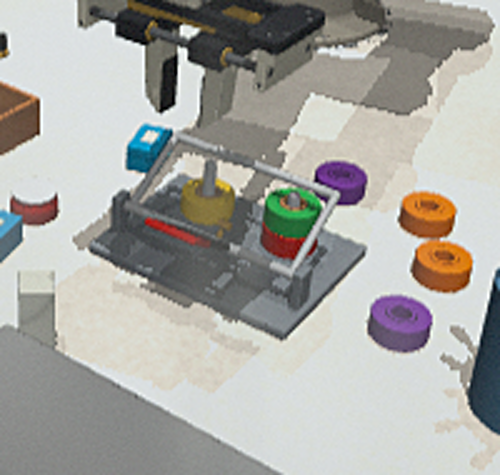

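```bash
python3 - <<'E'
from h import *
def c(p): 
    u,v=proj('scene',p); return round((u-230)*2.5),round((v-140)*2.5)
for n,p in dict(barup_a=(.49,.307,.083),barup_b=(.493,.134,.083),bardn_a=(.562,.307,.126),bardn_b=(.563,.134,.126),pad_up=(.621,.223,.08),pad_dn=(.627,.223,.017),spa=(.49,.2655,.07),spb=(.492,.1755,.07)).items(): print(n,c(p))
snap('top','t1',2.5,(120,120,320,300))
E
```

```text
barup_a (335, 194)
barup_b (175, 132)
bardn_a (300, 187)
bardn_b (133, 121)
pad_up (174, 226)
pad_dn (166, 288)
spa (293, 190)
spb (210, 158)
```

View pics/t1.png

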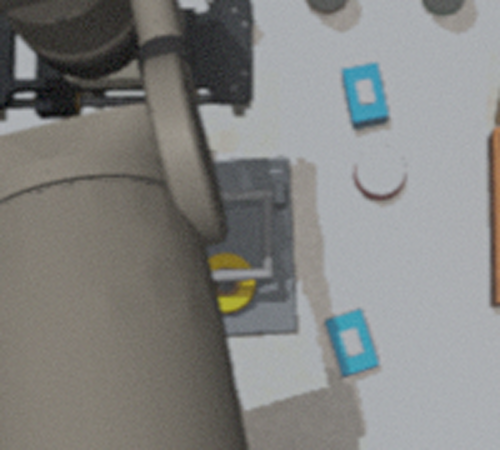

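The bar is still across the spindles at (240,270), so the lever sprang back. I'll press again further out and look while it is held down.

Request:
step_arm --commands '[{"translation":[-14,-4,0],"roll":0},{"translation":[0,0,30],"roll":0},{"translation":[0,0,30],"roll":0},{"translation":[0,0,10],"roll":0},{"translation":[0,0,10],"roll":0},{"translation":[0,0,10],"roll":0},{"translation":[0,0,0],"roll":0}]' --fingers 0

```text
time: 5.93
tool_pos: [0.6357, 0.2236, 0.0649]
tool_rot: [-3.141, -0.003, -3.142]
contact_force: [-0.4, -0.2, -0.3]
opening: 0.0145
grip_force: 0.0
```

Request:
step_arm --commands '[{"translation":[0,0,10],"roll":0},{"translation":[0,0,10],"roll":0},{"translation":[0,0,0],"roll":0}]'

```text
time: 6.18
tool_pos: [0.6397, 0.2242, 0.0483]
tool_rot: [3.14, 0.008, 3.141]
contact_force: [1.7, 1.0, 9.1]
opening: 0.0007
grip_force: 4.5
```

Request:
step_arm --commands '[{"translation":[0,0,10],"roll":0},{"translation":[0,0,10],"roll":0},{"translation":[0,0,0],"roll":0}]'

```text
time: 6.43
tool_pos: [0.6414, 0.2244, 0.0294]
tool_rot: [3.139, 0.012, 3.141]
contact_force: [6.7, 0.6, 9.0]
opening: 0.0003
grip_force: 4.8
```

```bash
python3 - <<'E'
from h import *
o=observe();print(o['tool_pos'],o['contact_force'],o['torque'])
snap('scene','s2',3,(230,120,430,300))
E
```

```text
[0.64135184 0.2243835  0.02944231] [6.72850059 0.56081762 9.01501888] [ 0.16721665 -1.24443112 -0.00484836]
```

View pics/s2.png

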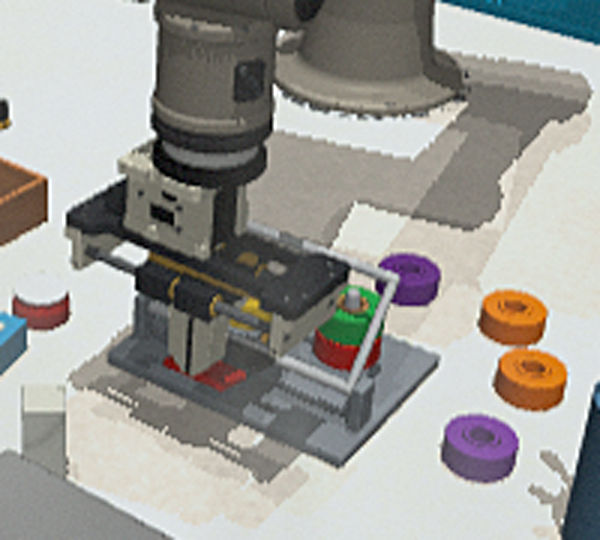

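```bash
python3 - <<'E'
from h import *
for th in (0,.3,.5,.6,.7,.8,.9,1.):
    a=np.arctan2(43,-75)-th; x=.491+.075+.0864*np.cos(a); z=.04+.0864*np.sin(a)
    f=lambda p:np.round((np.array(proj('scene',p))-[230,120])*3).tolist()
    print(th,round(x-.491,3),round(z,3),f((x,.307,z)),f((x,.134,z)))
E
```

```text
0 0.0 0.083 [402.0, 293.0] [211.0, 218.0]
0.3 0.016 0.103 [394.0, 279.0] [201.0, 203.0]
0.5 0.03 0.114 [387.0, 275.0] [191.0, 199.0]
0.6 0.037 0.118 [382.0, 275.0] [186.0, 198.0]
0.7 0.045 0.121 [377.0, 275.0] [180.0, 198.0]
0.8 0.054 0.124 [372.0, 277.0] [174.0, 199.0]
0.9 0.062 0.125 [366.0, 280.0] [168.0, 201.0]
1.0 0.071 0.126 [360.0, 284.0] [161.0, 204.0]
```

```bash
python3 - <<'E'
from h import *
f=lambda p,s,o:np.round((np.array(proj('scene',p))-o)*s).tolist()
for z in(.16,.18): print(z,[f((.624,.228+d,z),2.5,[230,140]) for d in(-.045,-.02,.02,.045)])
for z in(.03,.04,.05,.06): print(z,[f((.641,.2244+d,z),3,[230,120]) for d in(-.019,0,.019)])
print(observe()['qpos'])
E
```

```text
0.16 [[138.0, 133.0], [162.0, 142.0], [202.0, 159.0], [228.0, 169.0]]
0.18 [[139.0, 112.0], [164.0, 122.0], [204.0, 138.0], [230.0, 148.0]]
0.03 [[170.0, 391.0], [191.0, 401.0], [213.0, 411.0]]
0.04 [[170.0, 380.0], [192.0, 390.0], [213.0, 400.0]]
0.05 [[171.0, 369.0], [192.0, 379.0], [214.0, 389.0]]
0.06 [[172.0, 357.0], [193.0, 367.0], [215.0, 378.0]]
[ 2.24080773e-01  7.64146224e-01  1.26093697e+00 -3.53967916e-04
  1.10468575e+00 -1.34630657e+00]
```

Read against the projection, the fingertips sit about 27 mm higher than the reported z, and the lever is only at about 0.4 rad. I'll press further down and watch the force.

Request:
step_arm --commands '[{"translation":[0,0,8],"roll":0},{"translation":[0,0,8],"roll":0},{"translation":[0,0,0],"roll":0}]'

```text
time: 6.73
tool_pos: [0.639, 0.2241, 0.012]
tool_rot: [3.14, 0.006, 3.141]
contact_force: [2.0, 0.8, 3.7]
opening: 0.0004
grip_force: 2.3
```

Request:
step_arm --commands '[{"translation":[0,0,6],"roll":0},{"translation":[0,0,6],"roll":0},{"translation":[0,0,0],"roll":0}]'

```text
time: 6.98
tool_pos: [0.6351, 0.2235, -0.0027]
tool_rot: [-3.141, -0.003, -3.142]
contact_force: [-0.4, -1.1, -0.2]
opening: 0.0003
grip_force: 0.0
```

Request:
step_arm --commands '[{"translation":[0,0,-20],"roll":0},{"translation":[0,0,-35],"roll":0},{"translation":[0,0,-35],"roll":0},{"translation":[0,0,-35],"roll":0},{"translation":[20,0,-35],"roll":0},{"translation":[35,0,0],"roll":0},{"translation":[35,0,0],"roll":0},{"translation":[35,0,0],"roll":0},{"translation":[20,0,0],"roll":0},{"translation":[0,0,0],"roll":0},{"translation":[0,0,0],"roll":0}]' --fingers 0.76

```text
time: 7.9
tool_pos: [0.4905, 0.2239, 0.1591]
tool_rot: [-3.142, -0.0, -3.141]
contact_force: [0.4, 0.5, 0.1]
opening: 0.0678
grip_force: 0.0
```

```bash
cat >> h.py <<'E'
def wproj(p):
    c=get_calibration('wrist');K=np.array(c['camera_matrix']);T=np.array(c['world_from_camera'])
    q=T[:3,:3].T@(np.array(p)-T[:3,3]);v=np.array([q[0],-q[1],-q[2]]);t=np.arctan2(np.hypot(v[0],v[1]),v[2]);n=v[:2]/np.hypot(v[0],v[1])
    return (K[:2,2]+K[0,0]*t*n).round(1)
def wray(u,v,z):
    c=get_calibration('wrist');K=np.array(c['camera_matrix']);T=np.array(c['world_from_camera'])
    d=np.array([u-K[0,2],v-K[1,2]]);r=np.hypot(*d);t=r/K[0,0];d=d/r*np.sin(t)
    w=T[:3,:3]@np.array([d[0],-d[1],-np.cos(t)]);o=T[:3,3];return (o+w*(z-o[2])/w[2]).round(4)
def both(name,ca=(180,60,430,300),wc=(60,0,460,384)):
    a=np.array(read_camera('scene'))[ca[1]:ca[3],ca[0]:ca[2]];b=np.array(read_camera('wrist'))[wc[1]:wc[3],wc[0]:wc[2]]
    a=cv2.resize(a,(400,int(400*a.shape[0]/a.shape[1])),interpolation=cv2.INTER_CUBIC)
    b=cv2.resize(b,(400,int(400*b.shape[0]/b.shape[1])),interpolation=cv2.INTER_CUBIC)
    h=max(a.shape[0],b.shape[0]);c=np.zeros((h,800,3),np.uint8);c[:a.shape[0],:400]=a;c[:b.shape[0],400:]=b
    cv2.imwrite(f'pics/{name}.png',c[:,:,::-1])
E
python3 - <<'E'
from h import *
o=observe();print(o['tool_pos'],o['tool_rot'],o['opening'])
both('b1')
t=o['tool_pos']
print('tcp in scene', (np.array(proj('scene',t))-[180,60])*1.6, 'wrist',wproj(t)-[60,0])
for n,p in dict(spa=(.49,.2655,.07),spb=(.492,.1755,.07),bar=(.562,.22,.126)).items(): print(n,(np.array(proj('scene',p))-[180,60])*1.6,wproj(p)-[60,0])
E
```

```text
[0.49050413 0.22392265 0.15906712] [-3.14157731e+00 -3.38551290e-04 -3.14064952e+00] 0.06782056642049551
tcp in scene [248.19237976 186.17633929] wrist [194.2 207.1]
spa [267.7045857  249.44380571] [237.4 176.6]
spb [214.51523193 228.80207986] [144.7 178.7]
bar [216.14774944 225.49836318] [190.  272.5]
```

View pics/b1.png

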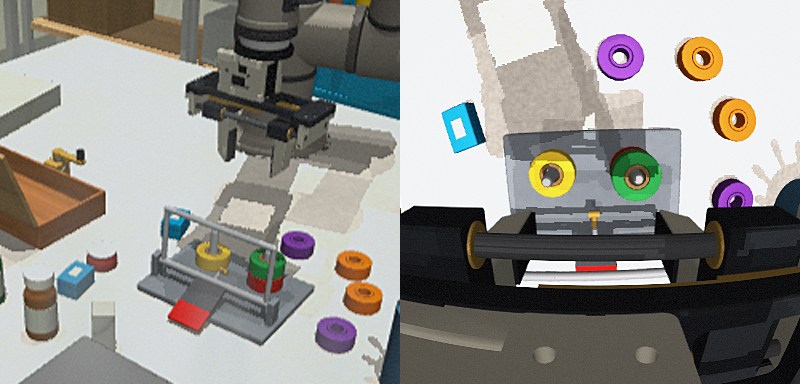

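The lever is down: the red pad lies flat at (190,315) and the bar stands behind the spindles. The tip z offset shows again, with the tips at row 172 against 186 projected. I'll go to the near box first, where touching the counter will calibrate z.

Request:
step_arm --commands '[{"translation":[13,-39.5,0],"roll":0},{"translation":[13,-39.5,0],"roll":0},{"translation":[13,-39.5,0],"roll":0},{"translation":[13,-39.5,0],"roll":0},{"translation":[0,0,30],"roll":-0.12},{"translation":[0,0,30],"roll":-0.12},{"translation":[0,0,0],"roll":0},{"translation":[0,0,0],"roll":0}]'

```text
time: 8.67
tool_pos: [0.4393, 0.0654, 0.098]
tool_rot: [3.141, -0.003, -2.906]
contact_force: [0.3, -0.4, -0.2]
opening: 0.0696
grip_force: 0.0
```

```bash
cat >> h.py <<'E'
def det(cam,n,c=.2): return [(np.round(d['at'],3).tolist(),round(d['confidence'],2)) for d in search_frame(cam,n) if d['confidence']>c]
def teal(im):
    h=cv2.cvtColor(im,cv2.COLOR_RGB2HSV);m=cv2.inRange(h,(90,120,90),(105,255,255));m=cv2.morphologyEx(m,cv2.MORPH_CLOSE,np.ones((7,7)))
    k,_=cv2.findContours(m,cv2.RETR_EXTERNAL,cv2.CHAIN_APPROX_NONE);return [c for c in k if cv2.contourArea(c)>60]
E
python3 - <<'E'
from h import *
o=observe();print(o['tool_pos'],o['tool_rot'])
im=np.array(read_camera('wrist'));print(det('wrist','box_d'))
for c in teal(im):
    P=np.array([wray(u,v,.03)[:2] for u,v in c[:,0]]); r=cv2.minAreaRect((P*1000).astype(np.float32)); print('wrist',r)
im=np.array(read_camera('top'));print(det('top','box_d'))
for c in teal(im):
    P=np.array([ray('top',u,v,.03)[:2] for u,v in c[:,0]]); r=cv2.minAreaRect((P*1000).astype(np.float32)); print('top',r)
E
```

```text
[0.43928854 0.0653699  0.09796177] [ 3.14059935 -0.00338128 -2.90604015]
[([0.438, 0.068, 0.029], 0.76)]
wrist ((442.5854797363281, 67.72147369384766), (51.68693161010742, 33.22596740722656), 16.886777877807617)
[([0.656, 0.047, 0.031], 0.55)]
top ((663.4324951171875, 50.84321212768555), (49.89652633666992, 31.382648468017578), 10.47203540802002)
top ((903.1500244140625, -251.0500030517578), (115.10003662109375, 355.1000061035156), 0.0)
```

Request:
step_arm --commands '[{"translation":[-2,2,30],"roll":-0.045},{"translation":[0,0,30],"roll":0},{"translation":[0,0,30],"roll":0},{"translation":[0,0,15],"roll":0},{"translation":[0,0,0],"roll":0},{"translation":[0,0,0],"roll":0}]'

```text
time: 9.37
tool_pos: [0.4414, 0.0685, -0.0058]
tool_rot: [3.142, 0.0, -2.857]
contact_force: [1.3, -0.4, 1.0]
opening: 0.0697
grip_force: 0.0
```

Request:
step_arm --commands '[{"translation":[0,0,4],"roll":0},{"translation":[0,0,3],"roll":0},{"translation":[0,0,0],"roll":0}]'

```text
time: 9.62
tool_pos: [0.4416, 0.0683, -0.0126]
tool_rot: [-3.141, 0.002, -2.857]
contact_force: [-0.3, -0.7, 0.2]
opening: 0.0702
grip_force: 0.0
```

Request:
step_arm --commands '[{"translation":[0,0,3],"roll":0},{"translation":[0,0,3],"roll":0},{"translation":[0,0,0],"roll":0}]'

```text
time: 9.87
tool_pos: [0.4408, 0.0682, -0.0195]
tool_rot: [3.141, -0.0, -2.857]
contact_force: [0.1, 0.4, 0.7]
opening: 0.0698
grip_force: 0.0
```

Request:
step_arm --commands '[{"translation":[0,0,3],"roll":0},{"translation":[0,0,3],"roll":0},{"translation":[0,0,0],"roll":0}]'

```text
time: 10.12
tool_pos: [0.4406, 0.0682, -0.0258]
tool_rot: [3.141, -0.001, -2.857]
contact_force: [-0.3, 0.1, 0.5]
opening: 0.0697
grip_force: 0.0
```

Request:
step_arm --commands '[{"translation":[0,0,2],"roll":0},{"translation":[0,0,0],"roll":0},{"translation":[0,0,0],"roll":0},{"translation":[0,0,0],"roll":0},{"translation":[0,0,0],"roll":0},{"translation":[0,0,0],"roll":0},{"translation":[0,0,0],"roll":0}]' --fingers 0 --grip_force 30

```text
time: 10.7
tool_pos: [0.441, 0.0682, -0.0272]
tool_rot: [-3.142, 0.0, -2.857]
contact_force: [-0.6, -0.2, -0.2]
opening: 0.034
grip_force: 30.0
```

Request:
step_arm --commands '[{"translation":[0,0,-20],"roll":0},{"translation":[0,0,-35],"roll":0},{"translation":[0,0,-35],"roll":0.101},{"translation":[0,0,-35],"roll":0.101},{"translation":[0,0,-15],"roll":0.101},{"translation":[-13,-32,0],"roll":0},{"translation":[-13,-32,0],"roll":0},{"translation":[-13,-32,0],"roll":0},{"translation":[-13,-32,0],"roll":0},{"translation":[-13,-32,0],"roll":0},{"translation":[-13,-30,0],"roll":0},{"translation":[0,0,0],"roll":0}]'

```text
time: 11.7
tool_pos: [0.5175, -0.1285, 0.1126]
tool_rot: [-3.139, 0.002, 3.12]
contact_force: [0.1, -0.6, -0.5]
opening: 0.0337
grip_force: 30.0
```

Request:
step_arm --commands '[{"translation":[0,4,40],"roll":0},{"translation":[0,0,40],"roll":0},{"translation":[0,0,30],"roll":0},{"translation":[0,0,12],"roll":0},{"translation":[0,0,8],"roll":0},{"translation":[0,0,0],"roll":0},{"translation":[0,0,0],"roll":0}]'

```text
time: 12.28
tool_pos: [0.5159, -0.1191, -0.0169]
tool_rot: [-3.142, 0.0, 3.124]
contact_force: [-0.2, -0.3, -0.4]
opening: 0.0336
grip_force: 30.0
```

Request:
step_arm --commands '[{"translation":[0,0,3],"roll":0},{"translation":[0,0,2],"roll":0},{"translation":[0,0,0],"roll":0}]'

```text
time: 12.53
tool_pos: [0.516, -0.1193, -0.0217]
tool_rot: [-3.141, 0.001, 3.124]
contact_force: [0.1, 0.1, -0.9]
opening: 0.0335
grip_force: 30.0
```

Request:
step_arm --commands '[{"translation":[0,0,0],"roll":0},{"translation":[0,0,0],"roll":0},{"translation":[0,0,-25],"roll":0},{"translation":[0,0,-35],"roll":0},{"translation":[0,0,-35],"roll":0},{"translation":[0,0,-35],"roll":0},{"translation":[0,35,0],"roll":0},{"translation":[0,35,0],"roll":0},{"translation":[0,35,0],"roll":0},{"translation":[0,35,0],"roll":0},{"translation":[0,32,0],"roll":0},{"translation":[-35,0,0],"roll":0},{"translation":[-35,0,0],"roll":0},{"translation":[-35,0,0],"roll":0},{"translation":[-35,0,0],"roll":-0.1},{"translation":[0,0,0],"roll":-0.06},{"translation":[0,0,0],"roll":0},{"translation":[0,0,0],"roll":0}]' --fingers 0.55

```text
time: 14.03
tool_pos: [0.658, 0.0503, 0.1073]
tool_rot: [3.141, -0.001, -3.002]
contact_force: [-1.0, -0.1, 0.0]
opening: 0.0503
grip_force: 0.0
```

```bash
python3 - <<'E'
from h import *
o=observe();print(o['tool_pos'],o['tool_rot'],o['opening'])
im=np.array(read_camera('wrist'));print(det('wrist','box_d'),det('wrist','pigment_green'),det('wrist','pigment_amber'))
for c in teal(im):
    P=np.array([wray(u,v,.03)[:2] for u,v in c[:,0]]); r=cv2.minAreaRect((P*1000).astype(np.float32)); print('wrist',r)
im=np.array(read_camera('top'));print(det('top','box_d'))
for c in teal(im):
    P=np.array([ray('top',u,v,.03)[:2] for u,v in c[:,0]]); r=cv2.minAreaRect((P*1000).astype(np.float32)); print('top',r)
E
```

```text
[0.65803335 0.05030791 0.10726399] [ 3.14124869e+00 -1.28775194e-03 -3.00154579e+00] 0.05033383884123077
[([0.522, -0.109, 0.032], 0.89), ([0.594, -0.132, 0.003], 0.5)] [] [([0.642, -0.108, 0.104], 0.71), ([0.597, -0.13, 0.007], 0.6), ([0.57, 0.192, 0.014], 0.26)]
wrist ((663.7957153320312, 49.21234893798828), (55.369163513183594, 33.189937591552734), 9.802506446838379)
wrist ((518.1472778320312, -118.94024658203125), (38.93477249145508, 48.910179138183594), 88.52173614501953)
[([0.514, -0.118, 0.037], 0.97), ([0.567, 0.223, 0.044], 0.52), ([0.444, -0.172, 0.068], 0.34)]
top ((514.1119384765625, -116.85668182373047), (33.11403274536133, 48.8670768737793), 88.81146240234375)
top ((557.7924194335938, 546.9879760742188), (58.57732391357422, 91.84561920166016), 66.77561950683594)
top ((889.8999633789062, -257.9500427246094), (140.19998168945312, 343.2999267578125), -0.0)
```

Request:
step_arm --commands '[{"translation":[-4,-1,35],"roll":-0.03},{"translation":[0,0,35],"roll":0},{"translation":[0,0,35],"roll":0},{"translation":[0,0,18],"roll":0},{"translation":[0,0,8],"roll":0},{"translation":[0,0,0],"roll":0},{"translation":[0,0,0],"roll":0}]'

```text
time: 14.92
tool_pos: [0.6635, 0.0498, -0.0222]
tool_rot: [-3.141, 0.002, -2.97]
contact_force: [-0.1, -0.4, 0.4]
opening: 0.0501
grip_force: 0.0
```

Request:
step_arm --commands '[{"translation":[0,0,1],"roll":0},{"translation":[0,0,0],"roll":0},{"translation":[0,0,0],"roll":0},{"translation":[0,0,0],"roll":0},{"translation":[0,0,0],"roll":0},{"translation":[0,0,0],"roll":0}]' --fingers 0

```text
time: 15.42
tool_pos: [0.6637, 0.0498, -0.0227]
tool_rot: [-3.141, 0.002, -2.97]
contact_force: [-0.5, -1.3, 6.4]
opening: 0.0331
grip_force: 30.0
```

Request:
step_arm --commands '[{"translation":[0,0,-20],"roll":0},{"translation":[0,0,-35],"roll":0},{"translation":[0,0,-35],"roll":0},{"translation":[0,0,-35],"roll":0.095},{"translation":[0,0,-12],"roll":0.095},{"translation":[28,0,0],"roll":0},{"translation":[28,0,0],"roll":0},{"translation":[28,0,0],"roll":0},{"translation":[0,-33,0],"roll":0},{"translation":[0,-33,0],"roll":0},{"translation":[0,-33,0],"roll":0},{"translation":[0,-33,0],"roll":0},{"translation":[0,-31,0],"roll":0},{"translation":[0,0,0],"roll":0},{"translation":[0,0,0],"roll":0}]'

```text
time: 16.67
tool_pos: [0.5755, -0.1132, 0.1126]
tool_rot: [3.141, -0.0, 3.12]
contact_force: [-0.1, 0.8, -0.5]
opening: 0.034
grip_force: 30.0
```

Request:
step_arm --commands '[{"translation":[-1,-3,40],"roll":0},{"translation":[0,0,40],"roll":0},{"translation":[0,0,30],"roll":0},{"translation":[0,0,12],"roll":0},{"translation":[0,0,8],"roll":0},{"translation":[0,0,0],"roll":0},{"translation":[0,0,0],"roll":0}]'

```text
time: 17.25
tool_pos: [0.5779, -0.1142, -0.016]
tool_rot: [-3.141, 0.002, 3.125]
contact_force: [0.4, 0.6, -0.6]
opening: 0.0338
grip_force: 30.0
```

Request:
step_arm --commands '[{"translation":[0,0,3],"roll":0},{"translation":[0,0,1],"roll":0},{"translation":[0,0,0],"roll":0}]'

```text
time: 17.5
tool_pos: [0.5786, -0.1147, -0.0187]
tool_rot: [-3.141, 0.004, 3.124]
contact_force: [-1.7, 2.3, 10.3]
opening: 0.0338
grip_force: 30.0
```

Request:
step_arm --commands '[{"translation":[0,0,0],"roll":0},{"translation":[0,0,0],"roll":0},{"translation":[0,0,-25],"roll":0},{"translation":[0,0,-40],"roll":0},{"translation":[0,0,-40],"roll":0},{"translation":[0,0,-40],"roll":-0.017},{"translation":[30,0,0],"roll":0},{"translation":[30,0,0],"roll":0},{"translation":[28,38,0],"roll":0},{"translation":[0,38,0],"roll":0},{"translation":[0,38,0],"roll":0},{"translation":[0,38,0],"roll":0},{"translation":[0,38,0],"roll":0},{"translation":[0,38,0],"roll":0},{"translation":[0,38,0],"roll":0},{"translation":[0,38,0],"roll":0},{"translation":[0,38,0],"roll":0},{"translation":[0,38,0],"roll":0},{"translation":[0,0,0],"roll":0},{"translation":[0,0,0],"roll":0}]' --fingers 0.5

```text
time: 19.17
tool_pos: [0.492, 0.2628, 0.1236]
tool_rot: [3.142, 0.0, -3.139]
contact_force: [1.0, -0.3, 0.3]
opening: 0.0461
grip_force: 0.0
```

```bash
python3 - <<'E'
from h import *
o=observe();print(o['tool_pos'],o['tool_rot'],o['opening'])
im=np.array(read_camera('wrist'));print(det('wrist','roll_a'),det('wrist','spindle_a'))
def col(lo,hi,z):
    h=cv2.cvtColor(im,cv2.COLOR_RGB2HSV);m=cv2.inRange(h,lo,hi);m=cv2.morphologyEx(m,cv2.MORPH_CLOSE,np.ones((3,3)))
    k,_=cv2.findContours(m,cv2.RETR_EXTERNAL,cv2.CHAIN_APPROX_NONE)
    for c in k:
        if cv2.contourArea(c)>150:
            P=np.array([wray(u,v,z)[:2] for u,v in c[:,0]]);print(cv2.minEnclosingCircle((P*1000).astype(np.float32)),cv2.boundingRect(c))
print('green');col((50,100,60),(80,255,255),.06);print('yellow');col((22,150,80),(32,255,255),.036)
both('b2')
E
```

```text
[0.49195128 0.26283579 0.12359433] [ 3.14157552e+00  2.13450604e-04 -3.13882476e+00] 0.04605637703350785
[([0.511, 0.392, 0.024], 0.95), ([0.493, 0.182, 0.034], 0.93), ([0.364, 0.342, 0.024], 0.86), ([0.468, 0.261, 0.026], 0.71), ([0.491, 0.265, 0.059], 0.64), ([0.364, 0.25, 0.019], 0.64), ([0.432, 0.387, 0.026], 0.6)] [([0.596, 0.233, 0.035], 0.65), ([0.494, 0.232, 0.01], 0.62)]
green
((491.00042724609375, 263.7256774902344), 26.533750534057617) (230, 154, 57, 59)
yellow
((492.7169189453125, 176.44334411621094), 27.88459587097168) (145, 154, 52, 52)
```

View pics/b2.png

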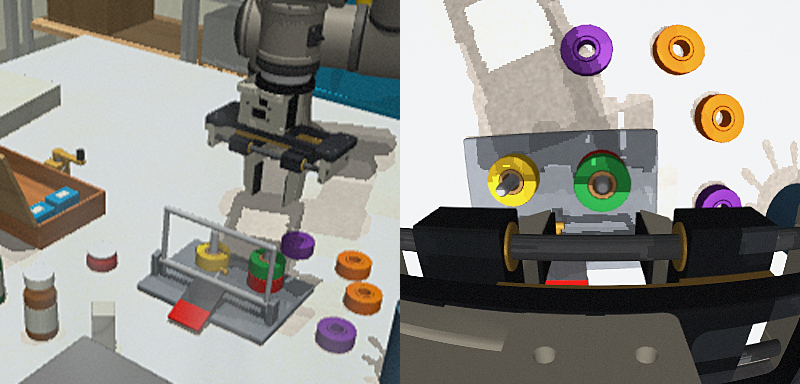

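Both boxes are in the case at (45,205), and green is centred under the tool. Next I grip the green roll alone.

Request:
step_arm --commands '[{"translation":[1,1,30],"roll":0},{"translation":[0,0,20],"roll":0},{"translation":[0,0,20],"roll":0},{"translation":[0,0,20],"roll":0},{"translation":[0,0,12],"roll":0},{"translation":[0,0,8],"roll":0},{"translation":[0,0,0],"roll":0},{"translation":[0,0,0],"roll":0}]' --fingers 0.76

```text
time: 20.08
tool_pos: [0.4918, 0.2615, 0.014]
tool_rot: [3.142, 0.0, 3.14]
contact_force: [-0.3, 0.3, -0.4]
opening: 0.0697
grip_force: 0.0
```

Request:
step_arm --commands '[{"translation":[0,0,0],"roll":0},{"translation":[0,0,0],"roll":0},{"translation":[0,0,0],"roll":0},{"translation":[0,0,0],"roll":0},{"translation":[0,0,0],"roll":0}]' --fingers 0 --grip_force 25

```text
time: 20.5
tool_pos: [0.4921, 0.2627, 0.0146]
tool_rot: [3.14, 0.002, 3.141]
contact_force: [0.8, 2.6, 4.4]
opening: 0.051
grip_force: 25.0
```

```bash
python3 - <<'E'
from h import *
snap('scene','s3',3,(270,140,470,320))
E
```

```text
(no output)
```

View pics/s3.png

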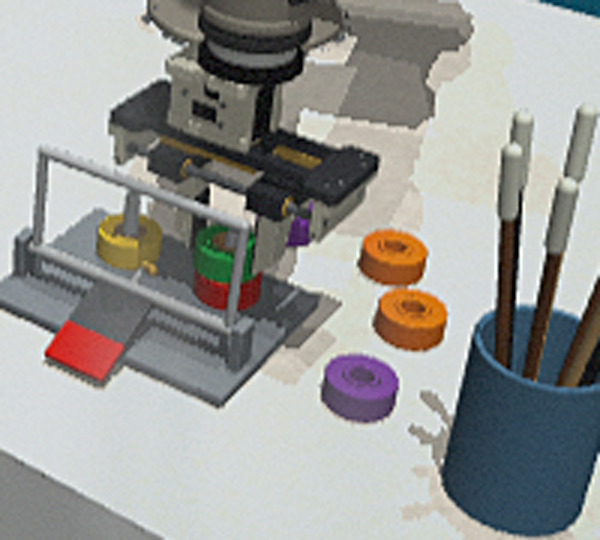

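Request:
step_arm --commands '[{"translation":[0,0,-8],"roll":0},{"translation":[0,0,-15],"roll":0},{"translation":[0,0,-20],"roll":0},{"translation":[0,0,-35],"roll":0},{"translation":[0,0,-35],"roll":0},{"translation":[0,-38,0],"roll":0},{"translation":[0,-38,0],"roll":0},{"translation":[0,-38,0],"roll":0},{"translation":[0,-38,0],"roll":0},{"translation":[0,-38,0],"roll":0},{"translation":[0,-38,0],"roll":0},{"translation":[0,-38,0],"roll":0},{"translation":[0,-38,0],"roll":0},{"translation":[0,-38,0],"roll":0},{"translation":[0,-38,0],"roll":0},{"translation":[0,-38,0],"roll":0},{"translation":[0,0,0],"roll":0}]'

```text
time: 21.97
tool_pos: [0.4906, -0.1624, 0.1266]
tool_rot: [-3.139, 0.0, 3.136]
contact_force: [0.1, -1.2, -0.2]
opening: 0.0512
grip_force: 25.0
```

Request:
step_arm --commands '[{"translation":[-27,-34,0],"roll":0},{"translation":[-27,-34,0],"roll":0.016},{"translation":[-27,-34,0],"roll":0},{"translation":[0,0,30],"roll":0},{"translation":[0,0,35],"roll":0},{"translation":[0,0,35],"roll":0},{"translation":[0,0,20],"roll":0},{"translation":[0,0,8],"roll":0},{"translation":[0,0,0],"roll":0},{"translation":[0,0,0],"roll":0}]'

```text
time: 22.8
tool_pos: [0.5686, -0.2544, -0.0006]
tool_rot: [-3.141, 0.0, 3.125]
contact_force: [-0.5, 1.1, -0.5]
opening: 0.051
grip_force: 25.0
```

Request:
step_arm --commands '[{"translation":[0,0,3],"roll":0},{"translation":[0,0,3],"roll":0},{"translation":[0,0,0],"roll":0}]'

```text
time: 23.05
tool_pos: [0.5685, -0.2546, -0.0065]
tool_rot: [-3.141, 0.001, 3.125]
contact_force: [-1.1, -0.1, -1.6]
opening: 0.0511
grip_force: 25.0
```

Request:
step_arm --commands '[{"translation":[-4,-15,0],"roll":0},{"translation":[0,0,3],"roll":0},{"translation":[0,0,3],"roll":0},{"translation":[0,0,0],"roll":0}]'

```text
time: 23.38
tool_pos: [0.5712, -0.2688, -0.0139]
tool_rot: [3.141, -0.001, 3.124]
contact_force: [-0.1, 0.3, -0.5]
opening: 0.051
grip_force: 25.0
```

Request:
step_arm --commands '[{"translation":[0,0,3],"roll":0},{"translation":[0,0,2],"roll":0},{"translation":[0,0,0],"roll":0}]'

```text
time: 23.63
tool_pos: [0.5719, -0.269, -0.0165]
tool_rot: [-3.141, 0.0, 3.125]
contact_force: [-5.4, 2.0, 12.9]
opening: 0.0515
grip_force: 25.0
```

Request:
step_arm --commands '[{"translation":[0,0,0],"roll":0},{"translation":[0,0,0],"roll":0},{"translation":[0,0,-20],"roll":0},{"translation":[0,0,-40],"roll":0},{"translation":[0,0,-40],"roll":0},{"translation":[0,0,-40],"roll":-0.017},{"translation":[27,37,0],"roll":0},{"translation":[27,37,0],"roll":0},{"translation":[26,37,0],"roll":0},{"translation":[0,37,0],"roll":0},{"translation":[0,37,0],"roll":0},{"translation":[0,37,0],"roll":0},{"translation":[0,37,0],"roll":0},{"translation":[0,37,0],"roll":0},{"translation":[0,37,0],"roll":0},{"translation":[0,37,0],"roll":0},{"translation":[0,37,0],"roll":0},{"translation":[0,37,0],"roll":0},{"translation":[0,0,0],"roll":0},{"translation":[0,0,0],"roll":0}]' --fingers 0.64

```text
time: 25.3
tool_pos: [0.4982, 0.1668, 0.1213]
tool_rot: [-3.142, -0.0, -3.137]
contact_force: [-0.2, -0.3, 0.5]
opening: 0.0587
grip_force: 0.0
```

```bash
cat >> h.py <<'E'
def col(im,lo,hi,z):
    h=cv2.cvtColor(im,cv2.COLOR_RGB2HSV);m=cv2.inRange(h,lo,hi);m=cv2.morphologyEx(m,cv2.MORPH_CLOSE,np.ones((3,3)))
    k,_=cv2.findContours(m,cv2.RETR_EXTERNAL,cv2.CHAIN_APPROX_NONE)
    for c in k:
        if cv2.contourArea(c)>100:
            P=np.array([wray(u,v,z)[:2] for u,v in c[:,0]]);(a,b),r=cv2.minEnclosingCircle((P*1000).astype(np.float32));print(round(a,1),round(b,1),round(r,1),cv2.boundingRect(c))
E
python3 - <<'E'
from h import *
o=observe();print(o['tool_pos'],o['tool_rot'],o['opening'])
im=np.array(read_camera('wrist'))
print('yellow');col(im,(22,150,80),(32,255,255),.036);print('red');col(im,(0,150,60),(8,255,255),.036);col(im,(172,150,60),(180,255,255),.036);print('green');col(im,(50,100,60),(80,255,255),.03)
E
```

```text
[0.49817108 0.16680058 0.12133049] [-3.14153645e+00 -3.77415040e-04 -3.13741425e+00] 0.05865211555568829
yellow
493.8 174.8 26.3 (238, 148, 53, 54)
red
610.4 216.6 21.1 (283, 276, 37, 9)
490.9 261.8 28.2 (326, 146, 53, 53)
green
```

Request:
step_arm --commands '[{"translation":[5,8.5,10],"roll":0},{"translation":[0,0,30],"roll":0},{"translation":[0,0,30],"roll":0},{"translation":[0,0,30],"roll":0},{"translation":[0,0,20],"roll":0},{"translation":[0,0,10],"roll":0},{"translation":[0,0,0],"roll":0},{"translation":[0,0,0],"roll":0}]' --fingers 0.72

```text
time: 26.02
tool_pos: [0.4942, 0.1726, -0.0079]
tool_rot: [3.142, 0.0, 3.14]
contact_force: [0.5, 0.3, 0.3]
opening: 0.0661
grip_force: 0.0
```

Request:
step_arm --commands '[{"translation":[0,0,0],"roll":0},{"translation":[0,0,0],"roll":0},{"translation":[0,0,0],"roll":0},{"translation":[0,0,0],"roll":0},{"translation":[0,0,0],"roll":0}]' --fingers 0

```text
time: 26.43
tool_pos: [0.4948, 0.1736, -0.0069]
tool_rot: [3.141, 0.003, -3.141]
contact_force: [-0.2, -1.7, 6.7]
opening: 0.0512
grip_force: 25.0
```

Request:
step_arm --commands '[{"translation":[0,0,-8],"roll":0},{"translation":[0,0,-15],"roll":0},{"translation":[0,0,-30],"roll":0},{"translation":[0,0,-40],"roll":0},{"translation":[0,0,-40],"roll":0},{"translation":[0,-38,0],"roll":0},{"translation":[0,-38,0],"roll":0},{"translation":[0,-38,0],"roll":0},{"translation":[0,-38,0],"roll":0},{"translation":[0,-38,0],"roll":0},{"translation":[0,-38,0],"roll":0},{"translation":[0,-38,0],"roll":0},{"translation":[-6,-38,0],"roll":0},{"translation":[-6,-38,0],"roll":0},{"translation":[-6,-38,0],"roll":0},{"translation":[0,-38,0],"roll":0.016},{"translation":[0,-30,0],"roll":0},{"translation":[0,0,0],"roll":0},{"translation":[0,0,0],"roll":0}]'

```text
time: 28.02
tool_pos: [0.5107, -0.2757, 0.1247]
tool_rot: [3.141, -0.0, 3.123]
contact_force: [0.0, 0.4, -0.7]
opening: 0.0512
grip_force: 25.0
```

Request:
step_arm --commands '[{"translation":[0,7,30],"roll":0},{"translation":[0,0,35],"roll":0},{"translation":[0,0,35],"roll":0},{"translation":[0,0,20],"roll":0},{"translation":[0,0,8],"roll":0},{"translation":[0,0,0],"roll":0},{"translation":[0,0,0],"roll":0}]'

```text
time: 28.6
tool_pos: [0.5121, -0.267, -0.0023]
tool_rot: [-3.141, 0.001, 3.127]
contact_force: [0.8, 0.5, -0.7]
opening: 0.0513
grip_force: 25.0
```

Request:
step_arm --commands '[{"translation":[0,0,3],"roll":0},{"translation":[0,0,3],"roll":0},{"translation":[0,0,2],"roll":0},{"translation":[0,0,0],"roll":0}]'

```text
time: 28.93
tool_pos: [0.5115, -0.2676, -0.011]
tool_rot: [-3.141, 0.001, 3.126]
contact_force: [0.5, -0.4, -0.7]
opening: 0.0507
grip_force: 25.0
```

Request:
step_arm --commands '[{"translation":[0,0,3],"roll":0},{"translation":[0,0,2],"roll":0},{"translation":[0,0,0],"roll":0}]'

```text
time: 29.18
tool_pos: [0.5119, -0.268, -0.0141]
tool_rot: [-3.14, 0.001, 3.126]
contact_force: [-4.0, 3.0, 16.4]
opening: 0.0512
grip_force: 25.0
```

Request:
step_arm --commands '[{"translation":[0,0,0],"roll":0},{"translation":[0,0,0],"roll":0},{"translation":[0,0,-20],"roll":0},{"translation":[0,0,-40],"roll":0},{"translation":[0,0,-40],"roll":0},{"translation":[0,0,-38],"roll":-0.015},{"translation":[10,38,0],"roll":0},{"translation":[10,38,0],"roll":0},{"translation":[0,38,0],"roll":0},{"translation":[0,38,0],"roll":0},{"translation":[0,38,0],"roll":0},{"translation":[0,38,0],"roll":0},{"translation":[0,38,0],"roll":0},{"translation":[0,38,0],"roll":0},{"translation":[0,38,0],"roll":0},{"translation":[0,38,0],"roll":0},{"translation":[0,38,0],"roll":0},{"translation":[0,38,0],"roll":0},{"translation":[0,38,0],"roll":0},{"translation":[0,38,0],"roll":0}]' --fingers 0.64

```text
time: 30.85
tool_pos: [0.4916, 0.2664, 0.1216]
tool_rot: [3.142, -0.0, 3.141]
contact_force: [0.4, 0.2, 0.7]
opening: 0.0587
grip_force: 0.0
```

Request:
step_arm --commands '[{"translation":[0,0,0],"roll":0},{"translation":[0,0,0],"roll":0}]' --fingers 0.74

```text
time: 31.02
tool_pos: [0.4914, 0.2662, 0.1212]
tool_rot: [-3.141, -0.0, -3.139]
contact_force: [-1.2, -0.0, 0.0]
opening: 0.0659
grip_force: 0.0
```

```bash
python3 - <<'E'
from h import *
o=observe();print(o['tool_pos'],o['tool_rot'],o['opening'])
im=np.array(read_camera('wrist'))
col(im,(0,150,60),(8,255,255),.036);col(im,(172,150,60),(180,255,255),.036)
snap('top','t2',2,(150,70,512,300))
E
```

```text
[0.49137347 0.26622151 0.12116385] [-3.14140338e+00 -4.24762047e-04 -3.13897955e+00] 0.06588857599382865
490.4 265.3 26.6 (228, 151, 54, 55)
```

View pics/t2.png

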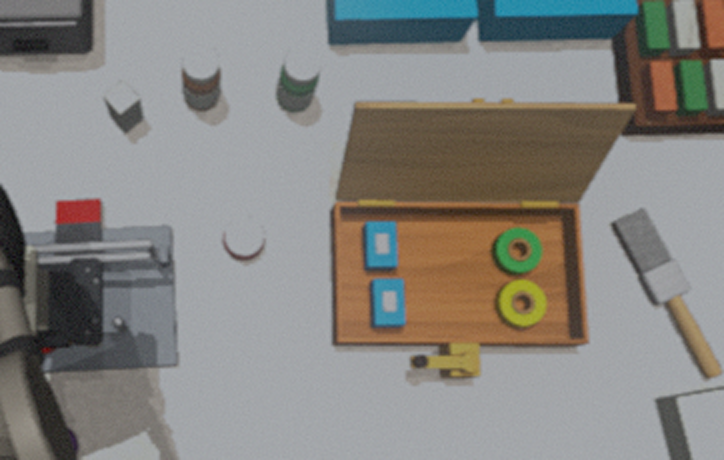

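The case holds two boxes at (382,245) and (389,302), green at (519,250) and yellow at (522,303), with the middle free for red.

Request:
step_arm --commands '[{"translation":[1,-1,10],"roll":0},{"translation":[0,0,30],"roll":0},{"translation":[0,0,30],"roll":0},{"translation":[0,0,30],"roll":0},{"translation":[0,0,20],"roll":0},{"translation":[0,0,10],"roll":0},{"translation":[0,0,0],"roll":0},{"translation":[0,0,0],"roll":0}]'

```text
time: 31.78
tool_pos: [0.4915, 0.2627, -0.0078]
tool_rot: [3.142, 0.0, 3.139]
contact_force: [-0.5, -0.1, 0.6]
opening: 0.0678
grip_force: 0.0
```

Request:
step_arm --commands '[{"translation":[0,0,0],"roll":0},{"translation":[0,0,0],"roll":0},{"translation":[0,0,0],"roll":0},{"translation":[0,0,0],"roll":0},{"translation":[0,0,0],"roll":0}]' --fingers 0

```text
time: 32.2
tool_pos: [0.4919, 0.2639, -0.0069]
tool_rot: [3.141, 0.003, 3.141]
contact_force: [-1.3, -1.0, 6.3]
opening: 0.0513
grip_force: 25.0
```

Request:
step_arm --commands '[{"translation":[0,0,-8],"roll":0},{"translation":[0,0,-15],"roll":0},{"translation":[0,0,-30],"roll":0},{"translation":[0,0,-40],"roll":0},{"translation":[0,0,-40],"roll":0},{"translation":[0,-38,0],"roll":0},{"translation":[0,-38,0],"roll":0},{"translation":[0,-38,0],"roll":0},{"translation":[0,-38,0],"roll":0},{"translation":[0,-38,0],"roll":0},{"translation":[0,-38,0],"roll":0},{"translation":[0,-38,0],"roll":0},{"translation":[-18,-38,0],"roll":0},{"translation":[-18,-38,0],"roll":0},{"translation":[-18,-38,0],"roll":0},{"translation":[0,-38,0],"roll":0.016},{"translation":[0,-36,0],"roll":0},{"translation":[0,0,0],"roll":0},{"translation":[0,0,0],"roll":0}]'

```text
time: 33.78
tool_pos: [0.5429, -0.1911, 0.1247]
tool_rot: [3.141, -0.0, 3.121]
contact_force: [-0.4, 1.5, -0.7]
opening: 0.0513
grip_force: 25.0
```

Request:
step_arm --commands '[{"translation":[0,2,30],"roll":0},{"translation":[0,0,35],"roll":0},{"translation":[0,0,35],"roll":0},{"translation":[0,0,20],"roll":0},{"translation":[0,0,8],"roll":0},{"translation":[0,0,7],"roll":0},{"translation":[0,0,0],"roll":0},{"translation":[0,0,0],"roll":0}]'

```text
time: 34.45
tool_pos: [0.5444, -0.1874, -0.0091]
tool_rot: [-3.141, 0.002, 3.125]
contact_force: [0.1, -0.3, 0.4]
opening: 0.0514
grip_force: 25.0
```

Request:
step_arm --commands '[{"translation":[0,0,3],"roll":0},{"translation":[0,0,2],"roll":0},{"translation":[0,0,0],"roll":0}]'

```text
time: 34.7
tool_pos: [0.5445, -0.1879, -0.0138]
tool_rot: [-3.141, 0.003, 3.124]
contact_force: [0.1, 0.5, 3.3]
opening: 0.0509
grip_force: 25.0
```

Request:
step_arm --commands '[{"translation":[0,0,0],"roll":0},{"translation":[0,0,0],"roll":0},{"translation":[0,0,-20],"roll":0},{"translation":[0,0,-40],"roll":0},{"translation":[0,0,-40],"roll":0},{"translation":[0,0,-40],"roll":0},{"translation":[0,0,-40],"roll":0},{"translation":[0,0,-40],"roll":0},{"translation":[0,0,-10],"roll":0},{"translation":[0,0,0],"roll":0}]' --fingers 0.64

```text
time: 35.53
tool_pos: [0.5451, -0.1884, 0.2188]
tool_rot: [-3.138, 0.007, 3.125]
contact_force: [0.1, 0.1, -0.5]
opening: 0.0588
grip_force: 0.0
```

Request:
step_arm --commands '[{"translation":[-35,0,0],"roll":0},{"translation":[-35,0,0],"roll":0},{"translation":[-35,0,0],"roll":0},{"translation":[-35,0,0],"roll":0},{"translation":[-30,0,0],"roll":0},{"translation":[-10,0,0],"roll":0},{"translation":[0,0,0],"roll":0},{"translation":[0,0,0],"roll":0}]' --fingers 0

```text
time: 36.2
tool_pos: [0.7228, -0.1904, 0.2114]
tool_rot: [3.14, -0.004, 3.125]
contact_force: [-0.5, 0.3, -0.4]
opening: 0.0103
grip_force: 0.0
```

```bash
python3 - <<'E'
from h import *
print(observe()['tool_pos'])
a=np.array(read_camera('top'))[100:260,290:450];b=np.array(read_camera('scene'))[90:250,90:250]
print(det('scene','lid_edge'),det('scene','lid'))
im=np.hstack([cv2.resize(x,(400,400),interpolation=cv2.INTER_CUBIC) for x in(a,b)]);cv2.imwrite('pics/c1.png',im[:,:,::-1])
print('tip real', [np.round((np.array(proj('scene',(.722,-.188,z)))-90)*2.5) for z in(.2,.22,.24,.26)])
E
```

```text
[ 0.72278531 -0.1903695   0.21138595]
[([0.663, -0.181, 0.13], 0.97)] [([0.657, -0.183, 0.126], 0.65)]
tip real [array([110., 132.]), array([107., 112.]), array([105.,  92.]), array([102.,  72.])]
```

View pics/c1.png

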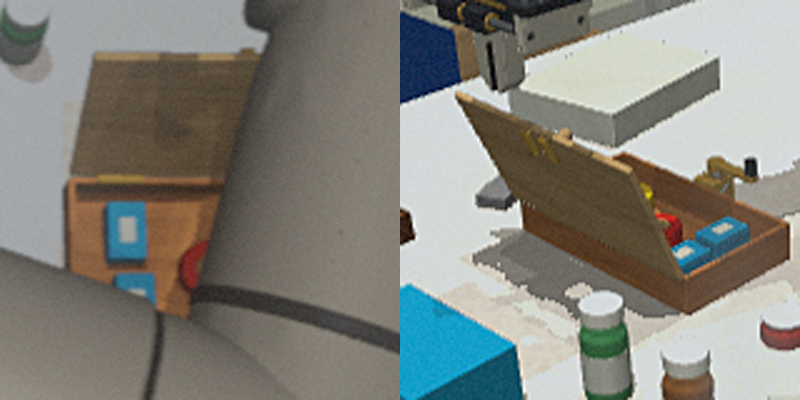

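The tips are at (107,88), real z about 0.243, clear behind the lid. I'll lower and push the lid over.

Request:
step_arm --commands '[{"translation":[0,0,30],"roll":0},{"translation":[0,0,30],"roll":0},{"translation":[0,0,24],"roll":0},{"translation":[10,0,0],"roll":0},{"translation":[12,0,0],"roll":0},{"translation":[12,0,0],"roll":0},{"translation":[12,0,0],"roll":0},{"translation":[12,0,0],"roll":0},{"translation":[12,0,0],"roll":0},{"translation":[0,0,0],"roll":0}]'

```text
time: 37.23
tool_pos: [0.6515, -0.1897, 0.1323]
tool_rot: [-3.141, 0.001, 3.124]
contact_force: [-0.7, 0.9, -0.1]
opening: 0.0003
grip_force: 0.0
```

Request:
step_arm --commands '[{"translation":[12,0,0],"roll":0},{"translation":[12,0,0],"roll":0},{"translation":[12,0,0],"roll":0},{"translation":[12,0,0],"roll":0},{"translation":[12,0,0],"roll":0},{"translation":[0,0,0],"roll":0}]'

```text
time: 37.73
tool_pos: [0.592, -0.1884, 0.1314]
tool_rot: [3.142, -0.0, 3.124]
contact_force: [0.2, -0.4, 0.5]
opening: 0.0009
grip_force: 0.0
```

Request:
step_arm --commands '[{"translation":[10,0,0],"roll":0},{"translation":[10,0,0],"roll":0},{"translation":[0,0,0],"roll":0},{"translation":[0,0,0],"roll":0},{"translation":[0,0,0],"roll":0},{"translation":[0,0,0],"roll":0},{"translation":[0,0,-35],"roll":0},{"translation":[0,0,-35],"roll":0},{"translation":[0,0,0],"roll":0}]'

```text
time: 38.48
tool_pos: [0.577, -0.1894, 0.2078]
tool_rot: [-3.137, 0.011, 3.125]
contact_force: [1.0, -0.5, 0.3]
opening: 0.0005
grip_force: 0.0
```

```bash
python3 - <<'E'
from h import *
print(observe()['tool_pos'])
print(det('scene','latch_knob') if read_camera('scene') is not None else 0,det('scene','lid_edge'),det('scene','lid'))
a=np.array(read_camera('top'))[100:260,290:450];b=np.array(read_camera('scene'))[70:230,90:250]
im=np.hstack([cv2.resize(x,(400,400),interpolation=cv2.INTER_CUBIC) for x in(a,b)]);cv2.imwrite('pics/c2.png',im[:,:,::-1])
E
```

```text
[ 0.57695432 -0.18942655  0.20779421]
[] [([0.574, -0.183, 0.104], 0.64), ([0.58, -0.161, 0.081], 0.54)] [([0.57, -0.184, 0.103], 0.74)]
```

View pics/c2.png

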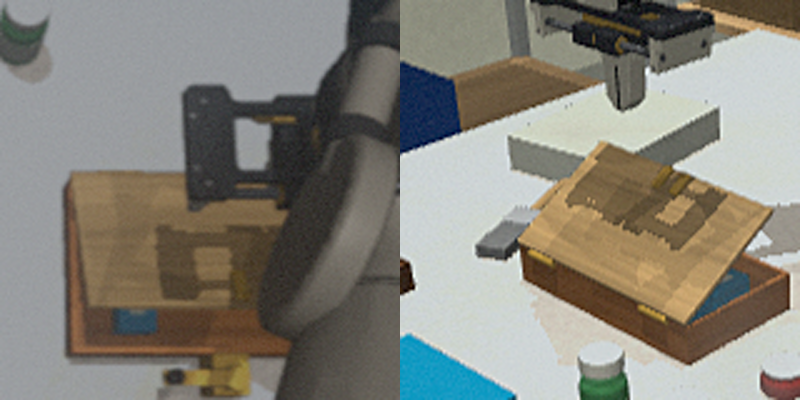

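The lid is sinking shut, with its free edge at (600,145). Next I go to the near side of the latch knob.

Request:
step_arm --commands '[{"translation":[35,10,0],"roll":0},{"translation":[35,10,0],"roll":0},{"translation":[35,10,0],"roll":0},{"translation":[35,10,0],"roll":0},{"translation":[32,12,0],"roll":0},{"translation":[0,0,30],"roll":0},{"translation":[0,0,30],"roll":0},{"translation":[0,0,30],"roll":0},{"translation":[0,0,25],"roll":0},{"translation":[0,0,0],"roll":0},{"translation":[0,0,0],"roll":0}]'

```text
time: 39.7
tool_pos: [0.4014, -0.1326, 0.0848]
tool_rot: [3.14, -0.004, 3.125]
contact_force: [-0.2, 0.2, 0.2]
opening: 0.0004
grip_force: 0.0
```

```bash
python3 - <<'E'
from h import *
o=observe();print(o['tool_pos'],o['tool_rot'])
im=np.array(read_camera('wrist'));print(det('wrist','latch_knob',.1),det('wrist','lid_edge'))
read_camera('scene');print(det('scene','lid_edge'),det('scene','lid'))
a=np.array(read_camera('top'))[150:270,310:470];b=im
b=b[:,:]
im=np.hstack([cv2.resize(x,(400,300),interpolation=cv2.INTER_CUBIC) for x in(a,b)])
c=np.array(read_camera('scene'))[70:190,110:270]
im=np.vstack([im,np.hstack([cv2.resize(c,(400,300),interpolation=cv2.INTER_CUBIC),np.zeros((300,400,3),np.uint8)])])
cv2.imwrite('pics/c3.png',im[:,:,::-1])
f=lambda z:np.round((np.array(proj('scene',(.405,-.136,z)))-[110,70])*2.5)
print([f(z) for z in(.08,.1,.12)])
E
```

```text
[ 0.40137278 -0.13260354  0.0848088 ] [ 3.13961096 -0.0035558   3.12451839]
[] [([0.473, -0.278, 0.056], 0.93)]
[([0.557, -0.183, 0.058], 0.96)] [([0.555, -0.182, 0.052], 0.72)]
[array([324., 202.]), array([324., 186.]), array([324., 170.])]
```

View pics/c3.png

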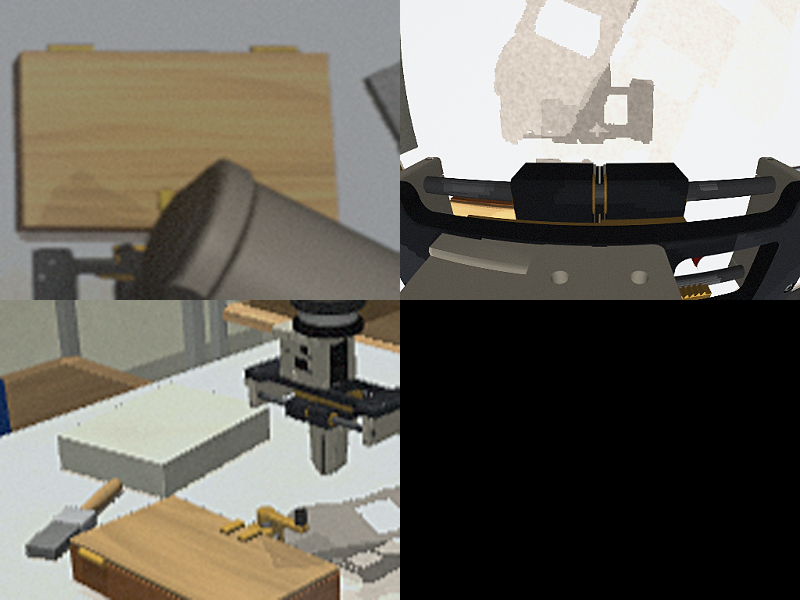

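The lid is shut. The tip at (322,472) reads about z 0.117, with the knob at (302,516). I'll lower 40 mm and push the knob round.

Request:
step_arm --commands '[{"translation":[0,-5,20],"roll":0},{"translation":[0,0,20],"roll":0},{"translation":[-8,0,0],"roll":0},{"translation":[-8,0,0],"roll":0},{"translation":[-8,0,0],"roll":0},{"translation":[-8,0,0],"roll":0},{"translation":[0,0,0],"roll":0}]'

```text
time: 40.68
tool_pos: [0.436, -0.1388, 0.0466]
tool_rot: [-3.141, 0.001, 3.125]
contact_force: [-3.9, -0.3, 1.8]
opening: 0.0006
grip_force: 1.8
```

Request:
step_arm --commands '[{"translation":[-6,-1,0],"roll":0},{"translation":[-6,-2,0],"roll":0},{"translation":[-6,-3,0],"roll":0},{"translation":[-6,-4,0],"roll":0},{"translation":[0,0,0],"roll":0}]'

```text
time: 41.1
tool_pos: [0.4602, -0.1504, 0.046]
tool_rot: [-3.14, 0.003, 3.124]
contact_force: [0.3, -0.4, 0.7]
opening: 0.0005
grip_force: 0.0
```

Request:
step_arm --commands '[{"translation":[15,0,0],"roll":0},{"translation":[20,0,0],"roll":0},{"translation":[20,0,0],"roll":0},{"translation":[0,0,-35],"roll":0},{"translation":[0,0,-40],"roll":0},{"translation":[0,0,-40],"roll":0},{"translation":[0,40,0],"roll":0},{"translation":[0,40,0],"roll":0},{"translation":[0,40,0],"roll":0},{"translation":[0,40,0],"roll":0},{"translation":[0,40,0],"roll":0},{"translation":[0,40,0],"roll":0},{"translation":[0,0,0],"roll":0},{"translation":[0,0,0],"roll":0}]'

```text
time: 42.27
tool_pos: [0.4074, 0.0936, 0.1609]
tool_rot: [-3.142, 0.001, 3.13]
contact_force: [0.0, -0.4, -0.7]
opening: 0.0006
grip_force: 0.0
```

```bash
python3 - <<'E'
from h import *
print(observe()['tool_pos'])
a=np.array(read_camera('top'))[150:270,310:470];b=np.array(read_camera('scene'))[70:190,110:270];c=np.array(read_camera('scene'))[:,40:];d=np.array(read_camera('top'))
g=[cv2.resize(x,(400,300),interpolation=cv2.INTER_CUBIC) for x in(a,b,c,d)]
im=np.vstack([np.hstack(g[:2]),np.hstack(g[2:])]);cv2.imwrite('pics/c4.png',im[:,:,::-1])
for p in(0,.65,1.5):
    k=(.4426+.055*np.sin(p-.0),-.191+.055*np.cos(p),.084); print(p,np.round((np.array(proj('top',k))-[310,150])*2.5),np.round((np.array(proj('scene',k))-[110,70])*2.5))
E
```

```text
[0.40743668 0.09362681 0.16087498]
0 [125. 255.] [302. 210.]
0.65 [136. 214.] [274. 217.]
1.5 [182. 187.] [235. 213.]
```

View pics/c4.png

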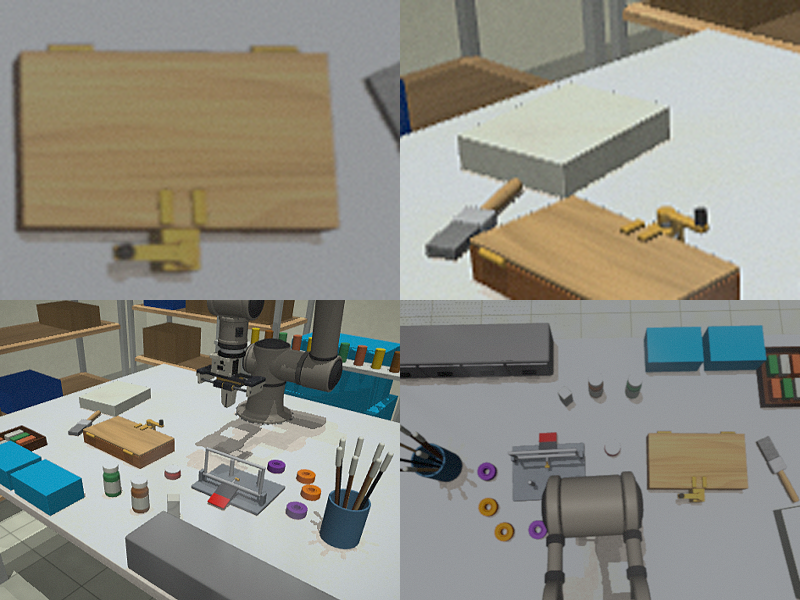

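The lid is shut and everything is upright, but the knob is still at (123,252). It was not turned, so the fingertip rode over it. I'll try again about 12 mm lower and keep more to the knob's side.

Request:
step_arm --commands '[{"translation":[7,-37,0],"roll":0},{"translation":[0,-37,0],"roll":0},{"translation":[0,-37,0],"roll":0},{"translation":[0,-37,0],"roll":0},{"translation":[0,-37,0],"roll":0},{"translation":[0,-36,0],"roll":0},{"translation":[0,0,40],"roll":0},{"translation":[0,0,40],"roll":0},{"translation":[0,0,30],"roll":0},{"translation":[0,0,15],"roll":0},{"translation":[0,0,0],"roll":0},{"translation":[0,0,0],"roll":0}]'

```text
time: 43.47
tool_pos: [0.3959, -0.1301, 0.0355]
tool_rot: [3.141, -0.001, 3.122]
contact_force: [0.1, 0.3, 0.0]
opening: 0.0006
grip_force: 0.0
```

Request:
step_arm --commands '[{"translation":[-10,2,0],"roll":0},{"translation":[-10,0,0],"roll":0},{"translation":[-10,0,0],"roll":0},{"translation":[-6,0,0],"roll":0},{"translation":[-4,0,0],"roll":0},{"translation":[0,0,0],"roll":0}]'

```text
time: 43.97
tool_pos: [0.4375, -0.1278, 0.0363]
tool_rot: [-3.141, 0.001, 3.125]
contact_force: [-2.9, -0.9, 2.1]
opening: 0.0003
grip_force: 1.4
```

Request:
step_arm --commands '[{"translation":[-5,-1,0],"roll":0},{"translation":[-5,-1,0],"roll":0},{"translation":[0,0,0],"roll":0}]'

```text
time: 44.22
tool_pos: [0.4477, -0.1302, 0.0359]
tool_rot: [-3.141, 0.002, 3.125]
contact_force: [-2.0, 0.6, 0.4]
opening: 0.0004
grip_force: 0.7
```

Request:
step_arm --commands '[{"translation":[-5,-2,0],"roll":0},{"translation":[-5,-2,0],"roll":0},{"translation":[0,0,0],"roll":0}]'

```text
time: 44.47
tool_pos: [0.458, -0.1349, 0.0359]
tool_rot: [-3.141, 0.002, 3.124]
contact_force: [-0.5, 0.3, -0.2]
opening: 0.0002
grip_force: 0.1
```

Request:
step_arm --commands '[{"translation":[-5,-3,0],"roll":0},{"translation":[-5,-3,0],"roll":0},{"translation":[0,0,0],"roll":0}]'

```text
time: 44.72
tool_pos: [0.4679, -0.1413, 0.0359]
tool_rot: [-3.141, 0.002, 3.124]
contact_force: [-0.6, 0.1, 0.8]
opening: 0.0007
grip_force: 0.0
```

Request:
step_arm --commands '[{"translation":[-5,-4,0],"roll":0},{"translation":[-3,-5,0],"roll":0},{"translation":[0,-4,0],"roll":0},{"translation":[0,0,0],"roll":0},{"translation":[0,0,0],"roll":0}]'

```text
time: 45.13
tool_pos: [0.4739, -0.1536, 0.0356]
tool_rot: [3.141, -0.0, 3.124]
contact_force: [-0.9, 0.5, -0.5]
opening: 0.0006
grip_force: 0.0
```

Request:
step_arm --commands '[{"translation":[15,10,0],"roll":0},{"translation":[25,10,0],"roll":0},{"translation":[30,0,0],"roll":0},{"translation":[0,0,-40],"roll":0},{"translation":[0,0,-40],"roll":0},{"translation":[0,0,-40],"roll":0},{"translation":[0,40,0],"roll":0},{"translation":[0,40,0],"roll":0},{"translation":[0,40,0],"roll":0},{"translation":[0,40,0],"roll":0},{"translation":[0,40,0],"roll":0},{"translation":[0,40,0],"roll":0},{"translation":[0,0,0],"roll":0},{"translation":[0,0,0],"roll":0}]'

```text
time: 46.3
tool_pos: [0.4078, 0.1098, 0.1557]
tool_rot: [3.142, -0.0, 3.13]
contact_force: [1.0, -0.2, 0.1]
opening: 0.0004
grip_force: 0.0
```

```bash
python3 - <<'E'
from h import *
print(observe()['tool_pos'],observe()['contact_force'])
for cam in('top','scene'):
    im=np.array(read_camera(cam)).astype(int)
    for p in(0,.65,1.3,1.5):
        k=(.4426+.055*np.sin(p-.0),-.191+.055*np.cos(p),.084 if p>1 else .088)
        u,v=np.round(proj(cam,k)).astype(int); q=im[v-2:v+3,u-2:u+3].mean(2); print(cam,p,(u,v),q.min().round(),q.mean().round())
    x0,y0,x1,y1=(350,215,420,265) if cam=='top' else (185,140,245,170)
    g=im[y0:y1,x0:x1].mean(2); ys,xs=np.where(g<55); print('dark',len(xs),xs.mean()+x0 if len(xs) else 0,ys.mean()+y0 if len(ys) else 0)
    print(det(cam,'latch_knob',.1))
E
```

```text
[0.40776408 0.10978524 0.15567195] [ 0.99907511 -0.17530335  0.0834428 ]
top 0 (np.int64(361), np.int64(252)) 146.0 150.0
top 0.65 (np.int64(365), np.int64(235)) 120.0 124.0
top 1.3 (np.int64(378), np.int64(226)) 47.0 87.0
top 1.5 (np.int64(383), np.int64(225)) 43.0 55.0
dark 20 381.1 227.05
[([0.47, -0.191, 0.061], 0.49), ([0.736, 0.169, 0.071], 0.41)]
scene 0 (np.int64(231), np.int64(153)) 205.0 208.0
scene 0.65 (np.int64(220), np.int64(155)) 64.0 182.0
scene 1.3 (np.int64(207), np.int64(156)) 84.0 192.0
scene 1.5 (np.int64(204), np.int64(155)) 11.0 163.0
dark 27 202.77777777777777 159.55555555555554
[([0.484, -0.189, 0.062], 0.48), ([0.782, 0.096, 0.066], 0.33)]
```

```bash
python3 -c "
from cell import hand_in
print(hand_in())"
```

```text
the job is handed in; nothing more can be done
None
```

I handed the job in at about 46 s with the lever latched down, all three rolls and both boxes in the case in a single layer, the lid shut and the latch turned over it. I confirmed the latch only from the knob's pixel position and the network's report, which both put it at its home position, because my picture views were used up. The jars and stone were upright in the last picture, before the second latch push.

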